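Set out kit parts in fitting order

ROBOT

A 6-joint arm with a two-finger parallel gripper is mounted at the origin on the work surface. World frame = base frame: x ahead of the robot, y to its left, z up, the work surface at z = 0. Lengths are in m, angles in rad, forces in N, time in s.
With the tool pointing down it reaches from about 0.375 to 0.9 m from the base axis. Payload 3.1 kg.
Tool frame: the origin (TCP) lies at the centre of the arm's flange, where the gripper is bolted on; the fingertips stand 182 mm ahead of it and the grasp point (between the pads) lies 164 mm ahead of it; z points along the fingers, y is the line along which they close (so a half turn about z gives the same grasp; the last joint's range is limited). The gripper opens to 87 mm and grips with 3 to 60 N. Pads are 19 mm wide; open, the fingers measure 117 mm over their backs; the gripper's body (75 mm by 190 mm) begins 51 mm behind the grasp point.
Start: joints at [1.103, 0.527, 1.433, -0, 1.181, -0.178], TCP at [0.178, 0.599, 0.405] pointing down, gripper open.
Joint ranges: [-3.08, 3.08], [-0.75, 2.2], [0.22, 2.44], [-1.43, 4.57], [0, 2.65], [-2.85, 2.85]. Speed limits (rad/s): [2.79, 2.79, 3.14, 3.14, 3.14, 3.14].

INTERFACE

Orientations are given as a rotation vector (axis times angle).
In Python, from workcell import manip gives the robot as it stands. The module is installed in compiled form; this text tells all that it offers.
- The arm moves only by the tool move_arm, never from a script. Its argument "increments" is one flat list of numbers, 5 for each row, row after row: the finger opening in mm, from 0 to 87, then the shift along the tool's x, y, z in mm, then the turn about the tool's z in rad. A call has 1 to 20 rows; each row is the pose to reach, as a shift and turn from the pose commanded when the call began, along the tool's axes at that moment; what a row does not reach only later rows make up. A row lasts 1/8 s, in which the tool goes at most 62.5 mm and 10.7 degrees, less where a joint would pass 70% of its speed; a pose out of reach is approached as far as the arm can. A call with a gripper value outside its range is refused whole. The fingers move at their own pace and stop on an object; "newtons" is the grip in N (left out, the last holds). Time passes only in rows, so rows that repeat a pose let the fingers close. It gives the time, the measured TCP pose, the force, the opening and the grip force at its end, in the units of the state.
- manip.observe(): the state, without advancing time (a new reading comes with each control period).
- manip.get_image(name): name is "side" or "top"; returns a dict with "frame" (384x512x3 uint8, blue, green, red), "K" (3x3 intrinsics, pixels), "R" (3x3) and "t" (3): a world point X has camera coordinates R X + t. Camera axes: x right, y down, z forward; pixel columns grow to the right and rows downward; lengths in m; the calibration is good to about 2 mm. A picture is of the moment at which its call begins. There is no depth.
- manip.finish_job(): hands the job in; it is judged then, once.
Trained networks look in a picture, given as the dict that the camera call returned (one of the last four; its "shot" number tells which), for a name from the list of things; names that differ only in an ending like _2 or _b are one class to them, and where a whole thing is asked for, a point or a joint stands for the part that bears it (a point fixed in the world has none). Each returns a list of dicts, best first, with "conf" (0 to 1); they miss things now and then, are a little off and sometimes report something else, mostly with a low value. They report only what shows in the picture. A call takes as long as a camera call.
- manip.outline_of(picture, query): "pixels" (384x512 bool, what is visible of it) and "rect" ([left, top, right, bottom] as shares, 0 to 1, of the picture: columns of its width, rows of its height, round what is visible of it).
- manip.pinpoint(picture, query): "xy" ([column, row] as shares, 0 to 1, of the picture: columns of its width, rows of its height: a listed point, or the origin of a listed thing).
The state is a dict: "time": time; "joint_positions": joint angles; "joint_vel": joint speeds; "joint_torque": joint torques, N m; "eef_pos": TCP position; "tool_rot": TCP orientation; "wrist_force": force on the tool from outside, world axes, zero at the start; "torque": the same for the moment, N m; "finger_gap": opening from 0.0 (shut) to 1.0 (fully open); "grip_force": force on a finger pad.
Only numpy, scipy, OpenCV 4.12 (cv2) and the standard library are available. Lean on these libraries where they do the work, as an engineer would, in place of code of your own. Each camera call takes 0.05 s, during which the arm holds its last target. There are 200 camera calls.

TASK

Parts are soldered to the board lowest first, so set the four loose kit parts (relay, transformer, heat sink, capacitor) out on the grey strip in order of height: the lowest in the box nearest the bare green circuit board, each taller one in the next box along, the tallest in the box farthest from the board. Stand each upright in the middle of its own box, set down rather than dropped, and let go of them all. Do not tip any part over, and do not touch the hot soldering iron or its stand.

Things in the scene. Friction and masses are not known exactly. Their poses are not given: they have to be found in the camera images.
- relay_mid (a point): Kit part, 28 mm high: a relay, a blue plastic block 32 mm (x) by 38 mm (y) with a white patch on top, standing on short metal pins 3.5 mm long (included in the height). The point is its centre, 14 mm above the pin ends; z up. About 50 g.
- transformer_mid (a point): Kit part, 39 mm high: a small mains transformer standing on four pins 4 mm long (included in the height): dark grey steel core 18 mm (x) by 48 mm (y) up to the top, with an orange-brown winding 40 mm (x) by 29 mm (y) round it, from 8 to 32 mm above the pin ends, on a black base 40 mm (x) by 42 mm (y) from 4 to 8 mm. The flat sides of the winding, facing +x and -x, are good to grip. The point is its centre, 19.5 mm above the pin ends; z up. About 190 g.
- heatsink_mid (a point): Kit part, 50 mm high: a bare silvery finned aluminium heat sink, 34 mm (x, over the fin tips) by 50 mm (y), standing on its flat end. The point is its centre, 25 mm up; z up. About 90 g.
- capacitor_mid (a point): Kit part, 62 mm high: a large electrolytic capacitor, a black upright can 40 mm in diameter with a pale stripe down one side and a bare aluminium top, standing on four pins 3.5 mm long (included in the height). The point is its centre, 31 mm above the pin ends; z up. About 110 g.
- box1: one of four equal white 70 mm square outlines printed in a row, 84 mm apart, centre to centre, on the grey setting-out strip (a flat mat 118 x 352 mm, 2 mm thick, fixed to the table, lying roughly across in front of the robot). Origin: centre of the outline, on the strip's top surface, 2 mm above the table; y runs along the row (to the robot's left), x across the strip (away from the robot), z up. box1 is the end box on the robot's right (-y).
- box2: one of four equal white 70 mm square outlines printed in a row, 84 mm apart, centre to centre, on the grey setting-out strip (a flat mat 118 x 352 mm, 2 mm thick, fixed to the table, lying roughly across in front of the robot). Origin: centre of the outline, on the strip's top surface, 2 mm above the table; y runs along the row (to the robot's left), x across the strip (away from the robot), z up. box2 is second from the robot's right.
- box3: one of four equal white 70 mm square outlines printed in a row, 84 mm apart, centre to centre, on the grey setting-out strip (a flat mat 118 x 352 mm, 2 mm thick, fixed to the table, lying roughly across in front of the robot). Origin: centre of the outline, on the strip's top surface, 2 mm above the table; y runs along the row (to the robot's left), x across the strip (away from the robot), z up. box3 is third from the robot's right.
- box4: one of four equal white 70 mm square outlines printed in a row, 84 mm apart, centre to centre, on the grey setting-out strip (a flat mat 118 x 352 mm, 2 mm thick, fixed to the table, lying roughly across in front of the robot). Origin: centre of the outline, on the strip's top surface, 2 mm above the table; y runs along the row (to the robot's left), x across the strip (away from the robot), z up. box4 is the end box on the robot's left (+y).
- circuit_board: The bare green circuit board, 160 mm (x) by 100 mm (y), clamped level in a metal holder 53 mm high; fixed to the table, beyond one end of the strip (left or right, it varies). Origin: under its centre, on the table. Not to be handled.
- soldering_iron: Hot soldering iron in its stand, fixed beyond the other end of the strip: black base 150 mm (x) by 85 mm (y) with a yellow sponge, the iron sloping up towards the robot to 160 mm high and 160 mm in front of the origin, its dark teal power unit, 100 mm high, 150 to 280 mm behind the origin. Origin: under the centre of the base, on the table; x away from the robot.

How it is judged:
At the end, for the whole second after the job is handed in: From the box nearest the circuit board: relay, transformer, heat sink, capacitor, one to a box, each centre within 14 mm of its box centre, resting on the strip (within 4 mm in height), upright within 0.12 rad, at rest and let go (angle between each of relay_mid, transformer_mid, heatsink_mid, capacitor_mid's own z axis and vertical below 0.12 rad and linear speed of each of relay, transformer, heatsink, capacitor below 0.02 m/s and contact force between the fingers and relay below 0.05 N and contact force between the fingers and transformer below 0.05 N and contact force between the fingers and heatsink below 0.05 N and contact force between the fingers and capacitor below 0.05 N and ((y of circuit_board in the frame of box2 above 0.05 m and horizontal distance between relay_mid and box4 below 0.014 m and z of relay_mid in the frame of box4 below 0.018 m and horizontal distance between transformer_mid and box3 below 0.014 m and z of transformer_mid in the frame of box3 below 0.0235 m and horizontal distance between heatsink_mid and box2 below 0.014 m and z of heatsink_mid in the frame of box2 below 0.029 m and horizontal distance between capacitor_mid and box1 below 0.014 m and z of capacitor_mid in the frame of box1 below 0.035 m) or (not (y of circuit_board in the frame of box2 above 0.05 m) and horizontal distance between relay_mid and box1 below 0.014 m and z of relay_mid in the frame of box1 below 0.018 m and horizontal distance between transformer_mid and box2 below 0.014 m and z of transformer_mid in the frame of box2 below 0.0235 m and horizontal distance between heatsink_mid and box3 below 0.014 m and z of heatsink_mid in the frame of box3 below 0.029 m and horizontal distance between capacitor_mid and box4 below 0.014 m and z of capacitor_mid in the frame of box4 below 0.035 m))); the robot touches nothing.
It fails at once if a kit part is tipped over (more than 0.7 rad) (angle between any of relay_mid, transformer_mid, heatsink_mid, capacitor_mid's own z axis and vertical above 0.7 rad).
It fails at once if a kit part is dropped (falls free of the fingers faster than 0.6 m/s, about 2 cm) ((linear speed of relay above 0.6 m/s and contact force between the fingers and relay below 0.05 N) or (linear speed of transformer above 0.6 m/s and contact force between the fingers and transformer below 0.05 N) or (linear speed of heatsink above 0.6 m/s and contact force between the fingers and heatsink below 0.05 N) or (linear speed of capacitor above 0.6 m/s and contact force between the fingers and capacitor below 0.05 N)).
It fails at once if the hot soldering iron, its stand or power unit is touched by the robot (contact force between any of the arm, the fingers and soldering_iron above 0.5 N).
It also fails if it takes over 99 s, if anything falls off the work surface, if the arm or the gripper's body presses on something with over 40 N, if the wrist force passes 120 N, or if a joint passes its speed limit or range.

## Working session

There is one attempt and no reset: what is moved stays moved. The work goes in short steps, Python scripts to look and compute and a tool call to move; the robot and the scene stay as the last step left them, time stands still between calls to the robot, and variables do not carry over. Pictures are saved under pics/ and viewed, at most 14 in all, crops included, and the job is handed in when it is done.

Besides the shell and the picture viewer there is one more tool, called after "Emit:" as name(argument=value, ...) on one line, values as JSON. move_arm: Moves the arm, as the interface text tells. Its arguments: {"type":"object","properties":{"increments":{"type":"array"},"newtons":{"type":"number"}},"required":["increments"]}

```bash
mkdir -p pics; cat > h.py <<'E'
from workcell import manip
import cv2, numpy as np
def ray(p,uv):
    d=p["R"].T@np.linalg.inv(p["K"])@np.array([uv[0],uv[1],1.]); return -p["R"].T@p["t"],d
def onz(p,uv,z):
    c,d=ray(p,uv); return c+d*(z-c[2])/d[2]
def tri(ps,uvs):
    A=np.zeros((3,3));b=np.zeros(3)
    for p,uv in zip(ps,uvs):
        c,d=ray(p,uv);d/=np.linalg.norm(d);M=np.eye(3)-np.outer(d,d);A+=M;b+=M@c
    return np.linalg.solve(A,b)
def proj(p,X):
    q=p["K"]@(p["R"]@np.array(X)+p["t"]);return q[:2]/q[2]
Z=dict(relay_mid=.014,transformer_mid=.0195,heatsink_mid=.025,capacitor_mid=.031,box1=.002,box2=.002,box3=.002,box4=.002,circuit_board=0,soldering_iron=0)
E
python3 - <<'E'
from h import *
P={n:manip.get_image(n) for n in("side","top")}
for n in P: cv2.imwrite(f"pics/{n}0.png",P[n]["frame"]); print(n,(-P[n]["R"].T@P[n]["t"]).round(3))
for q,z in Z.items():
    for n in P:
        for r in manip.pinpoint(P[n],q)[:2]:
            uv=np.array(r["xy"])*[512,384]; print(q,n,round(r["conf"],2),uv.round(),onz(P[n],uv,z).round(4))
s=manip.observe();print(s["tool_rot"],s["eef_pos"],s["time"])
E
```

```text
side [ 0.343 -0.922  0.62 ]
top [0.361 0.017 1.192]
relay_mid side 0.46 [237. 228.] [ 0.4775 -0.0726  0.014 ]
relay_mid top 0.61 [275. 214.] [ 0.4808 -0.057   0.014 ]
transformer_mid side 0.52 [215. 171.] [0.4668 0.2823 0.0195]
transformer_mid top 0.71 [149. 216.] [0.4734 0.2849 0.0195]
heatsink_mid side 0.71 [218. 186.] [0.4602 0.1584 0.025 ]
heatsink_mid top 0.65 [193. 220.] [0.4622 0.1633 0.025 ]
capacitor_mid side 0.58 [234. 277.] [ 0.4336 -0.2823  0.031 ]
capacitor_mid top 0.64 [357. 230.] [ 0.4347 -0.2789  0.031 ]
box1 side 0.63 [292. 216.] [ 0.6506 -0.0377  0.002 ]
box1 side 0.5 [278. 191.] [0.6519 0.1189 0.002 ]
box1 top 0.65 [236. 156.] [0.646  0.0487 0.002 ]
box1 top 0.6 [270. 154.] [ 0.6503 -0.0452  0.002 ]
box2 side 0.63 [292. 216.] [ 0.6506 -0.0377  0.002 ]
box2 side 0.5 [278. 191.] [0.6519 0.1189 0.002 ]
box2 top 0.65 [236. 156.] [0.646  0.0487 0.002 ]
box2 top 0.6 [270. 154.] [ 0.6503 -0.0452  0.002 ]
box3 side 0.63 [292. 216.] [ 0.6506 -0.0377  0.002 ]
box3 side 0.5 [278. 191.] [0.6519 0.1189 0.002 ]
box3 top 0.65 [236. 156.] [0.646  0.0487 0.002 ]
box3 top 0.6 [270. 154.] [ 0.6503 -0.0452  0.002 ]
box4 side 0.63 [292. 216.] [ 0.6506 -0.0377  0.002 ]
box4 side 0.5 [278. 191.] [0.6519 0.1189 0.002 ]
box4 top 0.65 [236. 156.] [0.646  0.0487 0.002 ]
box4 top 0.6 [270. 154.] [ 0.6503 -0.0452  0.002 ]
circuit_board side 0.92 [240. 152.] [0.5893 0.467  0.    ]
circuit_board top 0.89 [ 92. 171.] [0.6004 0.4503 0.    ]
soldering_iron side 0.87 [319. 335.] [ 0.5725 -0.4558  0.    ]
soldering_iron top 0.86 [418. 181.] [ 0.575  -0.4648  0.    ]
soldering_iron top 0.56 [298. 160.] [ 0.635 -0.126  0.   ]
[4.52011829e-01 3.10889808e+00 9.88602039e-05] [0.17796143 0.59911692 0.40477359] 1.1
```

View pics/top0.png

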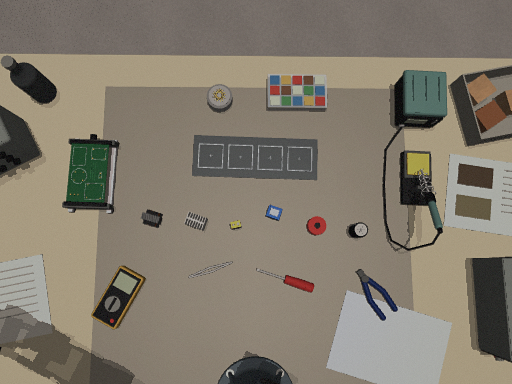

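View pics/side0.png

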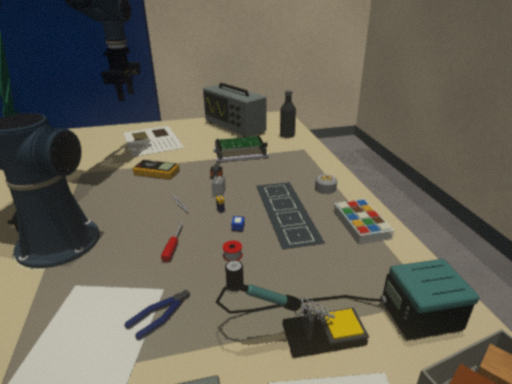

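The board is on the left (+y) at (92,171) in the top picture, and the iron is on the right at (418,181). So relay goes to box4, transformer to box3, heat sink to box2 and capacitor to box1. The boxes are at columns 210, 240, 270 and 299, around row 156. Next: strip fit and part angles.

```bash
cat >> h.py <<'E'
def masks(P,H):
    for q,zt in H.items():
        r=manip.outline_of(P,q)
        if not r: print(q,"none"); continue
        m=r[0]["pixels"].astype(np.uint8); ys,xs=np.nonzero(m)
        w=np.array([onz(P,(u,v),zt)[:2] for u,v in zip(xs,ys)],np.float32)
        rc=cv2.minAreaRect(w); c=np.cov(w.T);e,v=np.linalg.eigh(c)
        print(q,round(r[0]["conf"],2),"rect",np.round(rc[0],4),np.round(rc[1],4),round(rc[2],1),"major ax deg",round(np.degrees(np.arctan2(v[1,1],v[0,1])),1),np.sqrt(e).round(4),"n",len(xs))
E
python3 - <<'E'
from h import *
P=manip.get_image("top");S=manip.get_image("side")
f=P["frame"]
masks(P,dict(relay_mid=.028,transformer_mid=.035,heatsink_mid=.05,capacitor_mid=.062))
for I,(a,b,c,d) in((P,(180,330,125,190)),(S,(245,335,175,260))):
    g=I["frame"].astype(int); sub=g[c:d,a:b]
    gray=sub.mean(2); m=(gray<np.median(gray[[0,-1]])-25).astype(np.uint8)
    m=cv2.morphologyEx(m,cv2.MORPH_CLOSE,np.ones((5,5),np.uint8))
    cs,_=cv2.findContours(m,0,2); k=max(cs,key=cv2.contourArea)
    w=np.array([onz(I,(u+a,v+c),.002)[:2] for u,v in k[:,0]],np.float32); print("strip",cv2.minAreaRect(w))
cv2.imwrite("pics/c1.png",cv2.resize(f[190:250,135:375],None,fx=3.3,fy=3.3,interpolation=cv2.INTER_CUBIC))
E
```

```text
relay_mid 0.58 rect [ 0.4827 -0.0549] [0.0395 0.0345] 71.3 major ax deg 80.8 [0.0096 0.0111] n 176
transformer_mid 0.77 rect [0.4678 0.2758] [0.0554 0.0394] 71.6 major ax deg 69.2 [0.0107 0.0146] n 272
heatsink_mid 0.57 rect [0.4585 0.1547] [0.0555 0.0348] 70.0 major ax deg 70.0 [0.01   0.0161] n 277
capacitor_mid 0.76 rect [ 0.4339 -0.2731] [0.0482 0.0394] 89.9 major ax deg 95.0 [0.0103 0.013 ] n 241
strip ((0.6421016454696655, -0.003198757767677307), (0.35227125883102417, 0.11932528018951416), 88.12205505371094)
strip ((0.6407396793365479, -0.00501231849193573), (0.35463106632232666, 0.1186799630522728), 88.14402770996094)
```

View pics/c1.png

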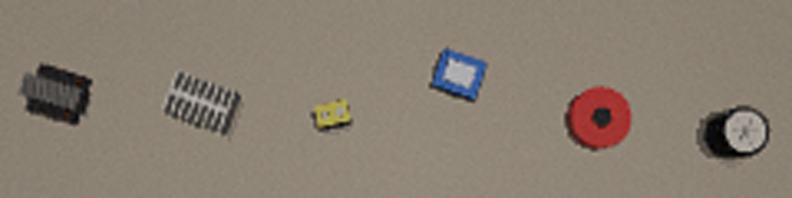

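```bash
cat >> h.py <<'E'
from scipy.spatial.transform import Rotation as Ro
def go(x,y,z,th):
    s=manip.observe();R=Ro.from_rotvec(s["tool_rot"]).as_matrix()
    d=R.T@(np.array([x,y,z])-s["eef_pos"])*1000
    t=np.arctan2(R[1,1],R[0,1]);a=t-np.radians(th);a=(a+np.pi)%(2*np.pi)-np.pi
    print("shift mm",d.round(1),"turn",round(a,3),"now th",np.degrees(t).round(1),"tilt",R[2].round(4),"pos",s["eef_pos"].round(4),"gap",round(s["finger_gap"],3),"t",s["time"])
E
python3 - <<'E'
from h import *
# place boxes overlay check
P=manip.get_image("top")
for k,y in zip((4,3,2,1),(1.5,.5,-.5,-1.5)):
    b=np.array([.6415,-.004])+y*.084*np.array([.033,.9995]); print(k,b.round(4),proj(P,[*b,.002]).round(1))
S=manip.get_image("side")
for q in list(Z)[:4]:
    print(q,tri((P,S),[np.array(manip.pinpoint(I,q)[0]["xy"])*[512,384] for I in (P,S)]).round(4))
go(.471,.283,.26,-20)
E
```

```text
4 [0.6457 0.1219] [210.5 155.8]
3 [0.6429 0.038 ] [240.3 156.9]
2 [ 0.6401 -0.046 ] [270.  157.9]
1 [ 0.6373 -0.1299] [299.6 158.9]
relay_mid [ 0.4809 -0.0605  0.0276]
transformer_mid [0.4712 0.2717 0.02  ]
heatsink_mid [0.4663 0.1621 0.0202]
capacitor_mid [ 0.4358 -0.2753  0.0286]
shift mm [-370.9 -219.6  144.8] turn 1.631 now th 73.5 tilt [-0. -0. -1.] pos [0.178  0.5991 0.4047] gap 1.001 t 1.9
```

Emit:
move_arm(increments=[87,-60,-36,20,0.18,87,-120,-72,40,0.36,87,-180,-108,60,0.54,87,-230,-138,80,0.72,87,-280,-168,100,0.9,87,-320,-190,120,1.08,87,-350,-210,135,1.26,87,-372,-223,145,1.44,87,-372,-223,145,1.63,87,-372,-223,145,1.63,87,-372,-223,145,1.63])

```text
time: 3.28
eef_pos: [0.4709, 0.2797, 0.2599]
tool_rot: [2.57, 1.807, 0.0]
wrist_force: [-1.0, -0.2, -0.8]
finger_gap: 0.993
grip_force: 0.0
```

```bash
python3 - <<'E'
from h import *
P=manip.get_image("top");S=manip.get_image("side")
for n,I in(("t",P),("s",S)):
    r=manip.pinpoint(I,"transformer_mid")
    for x in r[:2]: print(n,round(x["conf"],2),onz(I,np.array(x["xy"])*[512,384],.0195).round(4))
masks(S,dict(transformer_mid=.02))
a=S["frame"][110:200,165:285]; b=P["frame"][180:260,100:220]
cv2.imwrite("pics/c2.png",np.hstack([cv2.resize(a,(400,300)),cv2.resize(b,(400,300))]))
go(.47,.279,.187,-20)
E
```

```text
t 0.5 [0.4707 0.2797 0.0195]
s 0.5 [0.4668 0.2686 0.0195]
transformer_mid 0.56 rect [0.4688 0.2819] [0.1107 0.0427] 81.4 major ax deg 79.9 [0.0121 0.0285] n 148
shift mm [-1.  -0.5 73. ] turn 0.003 now th -19.9 tilt [ 2.e-04  3.e-04 -1.e+00] pos [0.4708 0.2798 0.26  ] gap 1.001 t 3.525
```

View pics/c2.png

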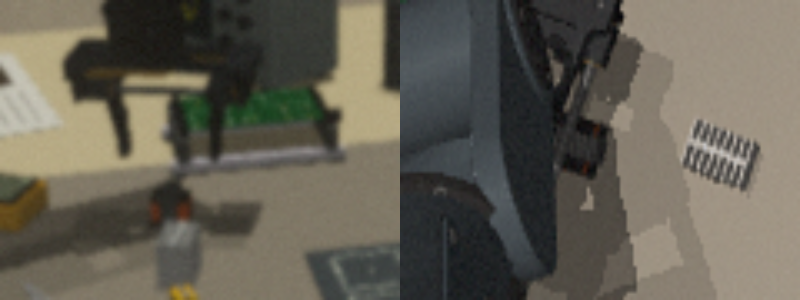

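The side crop shows the fingers at columns 120 and 215 with the transformer midway at 170. Descend and grip.

Emit:
move_arm(increments=[87,-1,0,30,0,87,-1,0,55,0,87,-1,0,73,0,87,-1,0,73,0,30,-1,0,73,0,30,-1,0,73,0,30,-1,0,73,0,30,-1,0,73,0,30,-1,0,73,0,30,-1,0,73,0,30,-1,0,70,0,30,-1,0,50,0,30,-1,0,20,0,30,-1,0,-20,0,30,-1,0,-30,0,30,-1,0,-30,0], newtons=25)

```text
time: 5.52
eef_pos: [0.4706, 0.2784, 0.2899]
tool_rot: [2.572, 1.803, 0.001]
wrist_force: [0.1, -0.5, -2.8]
finger_gap: 0.462
grip_force: 24.7
```

```bash
python3 - <<'E'
from h import *
P=manip.get_image("top");S=manip.get_image("side")
a=S["frame"][100:200,165:285]; b=P["frame"][170:270,100:220]
cv2.imwrite("pics/c3.png",np.hstack([cv2.resize(a,(400,333)),cv2.resize(b,(400,333))]))
go(.643,.038,.25,-2)
E
```

```text
shift mm [-166.8  244.5   38.3] turn -0.313 now th -19.9 tilt [-0.0017 -0.0021 -1.    ] pos [0.4701 0.2782 0.2885] gap 0.461 t 5.625
```

View pics/c3.png

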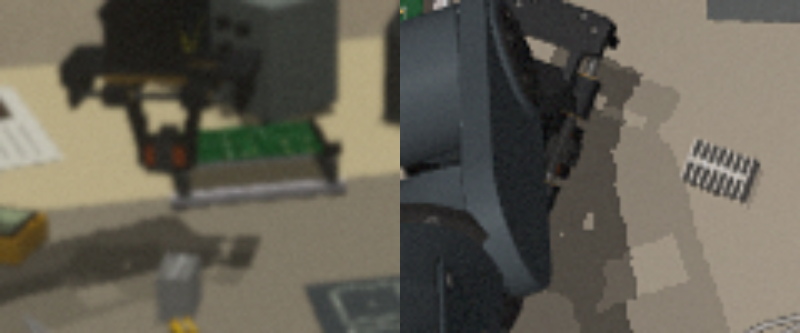

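The transformer is held: it hangs between the fingers at (165,150) in the side crop and no longer stands on the table.

Emit:
move_arm(increments=[30,-15,20,0,0,30,-40,60,0,-0.08,30,-75,110,5,-0.15,30,-110,160,20,-0.22,30,-140,205,35,-0.29,30,-160,235,40,-0.31,30,-167,244,40,-0.31,30,-167,244,40,-0.31,30,-167,244,40,-0.31])

```text
time: 6.75
eef_pos: [0.642, 0.0397, 0.2493]
tool_rot: [-2.26, -2.179, 0.002]
wrist_force: [-0.2, 0.7, -1.4]
finger_gap: 0.461
grip_force: 24.7
```

```bash
python3 - <<'E'
from h import *
P=manip.get_image("top");S=manip.get_image("side")
s=manip.observe();g=s["eef_pos"]-[0,0,.187-.0195]
for n,I in(("t",P),("s",S)):
    for x in manip.pinpoint(I,"transformer_mid")[:2]: print(n,round(x["conf"],2),onz(I,np.array(x["xy"])*[512,384],g[2]).round(4),"expect",g)
a=S["frame"][150:250,230:350]; b=P["frame"][100:200,180:300]
cv2.imwrite("pics/c4.png",np.hstack([cv2.resize(a,(400,333)),cv2.resize(b,(400,333))]))
go(.643,.038,.19,-2)
E
```

```text
s 0.47 [0.6428 0.0458 0.0824] expect [0.64225902 0.03980713 0.08236019]
shift mm [-1.5  0.5 60.1] turn -0.002 now th -2.1 tilt [ 1.e-04 -2.e-04 -1.e+00] pos [0.6426 0.0395 0.2501] gap 0.457 t 6.95
```

View pics/c4.png

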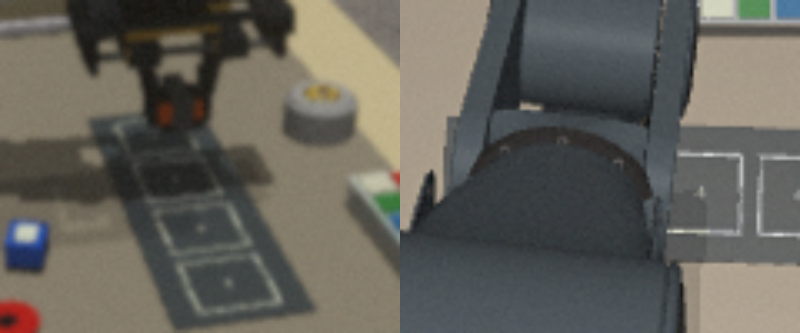

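Emit:
move_arm(increments=[30,-2,0,25,0,30,-2,0,45,0,30,-2,0,55,0,30,-2,0,58,0,30,-2,0,60,0,30,-2,0,60,0,30,-2,0,60,0,50,-2,0,60,0,87,-2,0,60,0,87,-2,0,60,0,87,-2,0,60,0,87,-2,0,60,0,87,-2,0,40,0,87,-2,0,0,0,87,-2,0,-30,0,87,-2,0,-30,0])

```text
time: 8.95
eef_pos: [0.6442, 0.0362, 0.2839]
tool_rot: [2.259, 2.175, 0.008]
wrist_force: [0.3, -0.8, -0.1]
finger_gap: 0.997
grip_force: 0.0
```

```bash
python3 - <<'E'
from h import *
go(.464,.160,.26,-20)
E
```

```text
shift mm [ 116.9 -185.    22.4] turn 0.311 now th -2.2 tilt [-6.e-04  8.e-03 -1.e+00] pos [0.6442 0.0362 0.2839] gap 0.997 t 8.95
```

Emit:
move_arm(increments=[87,20,-40,0,0,87,50,-80,0,0.08,87,80,-125,5,0.16,87,105,-165,12,0.24,87,117,-186,20,0.31,87,117,-186,20,0.31,87,117,-186,20,0.31,87,117,-186,20,0.31])

```text
time: 9.95
eef_pos: [0.4632, 0.1596, 0.26]
tool_rot: [2.572, 1.802, 0.003]
wrist_force: [0.6, -0.2, 0.4]
finger_gap: 1.001
grip_force: 0.0
```

```bash
python3 - <<'E'
from h import *
P=manip.get_image("top");S=manip.get_image("side")
for q in("transformer_mid","heatsink_mid"):
  for n,I in(("t",P),("s",S)):
    for x in manip.pinpoint(I,q)[:1]: print(q,n,round(x["conf"],2),onz(I,np.array(x["xy"])*[512,384],Z[q]+.002*(q[0]=="t")).round(4))
a=S["frame"][125:225,170:290]; b=P["frame"][130:230,140:260]
cv2.imwrite("pics/c5.png",np.hstack([cv2.resize(a,(400,333),interpolation=2),cv2.resize(b,(400,333),interpolation=2)]))
go(.463,.161,.194,-20)
E
```

```text
transformer_mid t 0.77 [0.6479 0.0322 0.0215]
transformer_mid s 0.72 [0.638  0.0166 0.0215]
heatsink_mid s 0.82 [0.4616 0.1624 0.025 ]
shift mm [ 1.3  0.7 65.8] turn 0.001 now th -20.0 tilt [ 1.e-04  3.e-04 -1.e+00] pos [0.4619 0.16   0.2598] gap 1.0 t 10.25
```

View pics/c5.png

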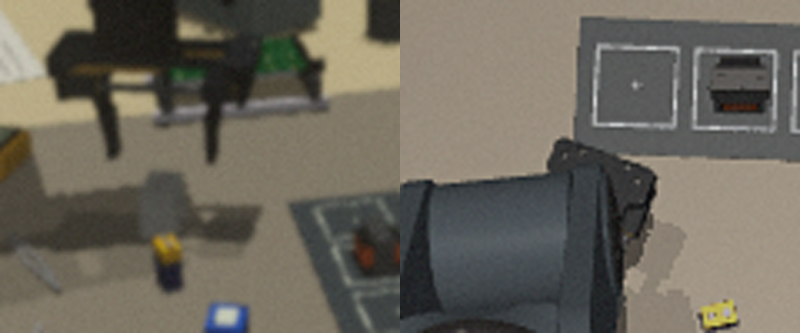

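The transformer stands in box3: its core centre is at crop column 741 against the box centre at 735, about 5 mm off, which is within tolerance. The fingers (112 and 212) straddle the heat sink (165). Grip it.

Emit:
move_arm(increments=[87,0,0,30,0,87,0,0,50,0,87,0,0,66,0,87,0,0,66,0,25,0,0,66,0,25,0,0,66,0,25,0,0,66,0,25,0,0,66,0,25,0,0,66,0,25,0,0,66,0,25,0,0,62,0,25,0,0,45,0,25,0,0,15,0,25,0,0,-20,0,25,0,0,-40,0,25,0,0,-40,0], newtons=20)

```text
time: 12.25
eef_pos: [0.462, 0.1603, 0.3012]
tool_rot: [2.571, 1.802, 0.005]
wrist_force: [-0.3, -0.4, -1.3]
finger_gap: 0.387
grip_force: 20.0
```

```bash
python3 - <<'E'
from h import *
go(.640,-.044,.26,-2)
E
```

```text
shift mm [-131.5  236.9   41.8] turn -0.313 now th -19.9 tilt [ 0.0017  0.0035 -1.    ] pos [0.462  0.1603 0.3012] gap 0.387 t 12.25
```

Emit:
move_arm(increments=[25,-15,25,0,0,25,-40,70,0,-0.08,25,-70,120,0,-0.16,25,-95,170,0,-0.24,25,-118,215,0,-0.31,25,-131,237,15,-0.31,25,-131,237,40,-0.31,25,-131,237,40,-0.31,25,-131,237,40,-0.31])

```text
time: 13.38
eef_pos: [0.6395, -0.0434, 0.2592]
tool_rot: [-2.262, -2.178, 0.001]
wrist_force: [0.2, -0.3, -0.8]
finger_gap: 0.389
grip_force: 20.0
```

```bash
python3 - <<'E'
from h import *
S=manip.get_image("side")
s=manip.observe();g=s["eef_pos"]-[0,0,.194-.025]
for x in manip.pinpoint(S,"heatsink_mid")[:1]: print(round(x["conf"],2),onz(S,np.array(x["xy"])*[512,384],g[2]).round(4),"expect",g)
go(.640,-.044,.197,-2)
E
```

```text
0.71 [ 0.6542 -0.0349  0.091 ] expect [ 0.63973207 -0.04333279  0.09099398]
shift mm [-0.7  0.1 63.4] turn -0.002 now th -2.1 tilt [-2.0e-04  1.1e-03 -1.0e+00] pos [ 0.6399 -0.0433  0.2604] gap 0.39 t 13.475
```

Emit:
move_arm(increments=[25,-1,0,25,0,25,-1,0,45,0,25,-1,0,57,0,25,-1,0,61,0,25,-1,0,63,0,25,-1,0,63,0,25,-1,0,63,0,45,-1,0,63,0,87,-1,0,63,0,87,-1,0,63,0,87,-1,0,63,0,87,-1,0,63,0,87,-1,0,40,0,87,-1,0,0,0,87,-1,0,-30,0,87,-1,0,-30,0])

```text
time: 15.48
eef_pos: [0.6407, -0.0449, 0.2925]
tool_rot: [2.259, 2.175, 0.005]
wrist_force: [-1.0, 0.3, -0.1]
finger_gap: 0.998
grip_force: 0.0
```

```bash
python3 - <<'E'
from h import *
go(.435,-.275,.27,-20)
E
```

```text
shift mm [-237.7 -196.9   21.6] turn 0.311 now th -2.2 tilt [-0.0012  0.006  -1.    ] pos [ 0.6407 -0.0449  0.2925] gap 0.998 t 15.475
```

Emit:
move_arm(increments=[87,-30,-20,-10,0,87,-75,-60,-10,0,87,-125,-105,-5,0,87,-175,-145,5,0,87,-215,-180,15,0,87,-238,-197,20,0,87,-238,-197,20,0,87,-238,-197,20,0,87,-238,-197,20,0])

```text
time: 16.6
eef_pos: [0.4345, -0.2741, 0.2696]
tool_rot: [-2.261, -2.181, -0.0]
wrist_force: [0.2, -0.1, 0.0]
finger_gap: 0.998
grip_force: 0.0
```

```bash
python3 - <<'E'
from h import *
P=manip.get_image("top");S=manip.get_image("side")
for q in("heatsink_mid","capacitor_mid"):
  for n,I in(("t",P),("s",S)):
    for x in manip.pinpoint(I,q)[:1]: print(q,n,round(x["conf"],2),onz(I,np.array(x["xy"])*[512,384],Z[q]+.002*(q[0]=="h")).round(4))
a=S["frame"][200:320,180:324]; b=P["frame"][120:240,180:324]
cv2.imwrite("pics/c6.png",np.hstack([cv2.resize(a,(400,333),interpolation=2),cv2.resize(b,(400,333),interpolation=2)]))
go(.435,-.276,.199,-2)
E
```

```text
heatsink_mid t 0.74 [ 0.6488 -0.0446  0.027 ]
heatsink_mid s 0.7 [ 0.6426 -0.0486  0.027 ]
capacitor_mid s 0.96 [ 0.4292 -0.2788  0.031 ]
shift mm [-1.3  0.9 70.9] turn -0.002 now th -2.1 tilt [-2.e-04  2.e-04 -1.e+00] pos [ 0.4341 -0.2746  0.2699] gap 0.999 t 16.9
```

View pics/c6.png

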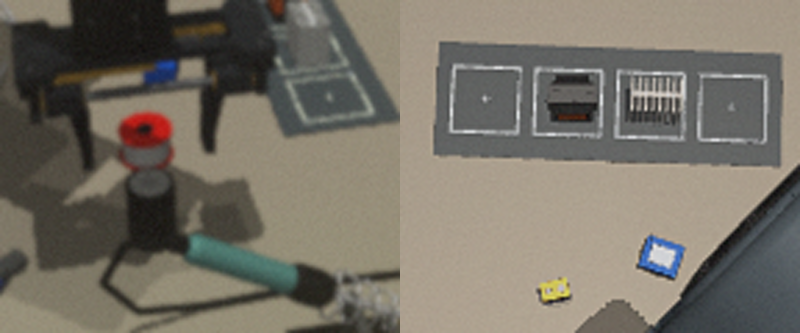

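Heat sink is well centred in box2 (crop 655,102). Fingers (88 and 208) are centred over the capacitor (150).

Emit:
move_arm(increments=[87,-2,0,20,0,87,-2,0,40,0,87,-2,0,58,0,87,-2,0,71,0,87,-2,0,71,0,30,-2,0,71,0,30,-2,0,71,0,30,-2,0,71,0,30,-2,0,71,0,30,-2,0,71,0,30,-2,0,71,0,30,-2,0,67,0,30,-2,0,50,0,30,-2,0,20,0,30,-2,0,-15,0,30,-2,0,-40,0,30,-2,0,-40,0])

```text
time: 19.02
eef_pos: [0.4341, -0.2773, 0.3114]
tool_rot: [2.26, 2.176, 0.0]
wrist_force: [0.2, -0.6, -1.2]
finger_gap: 0.449
grip_force: 19.9
```

```bash
python3 - <<'E'
from h import *
S=manip.get_image("side");s=manip.observe();g=s["eef_pos"]-[0,0,.199-.031]
for x in manip.pinpoint(S,"capacitor_mid")[:1]: print(round(x["conf"],2),onz(S,np.array(x["xy"])*[512,384],g[2]).round(4),"expect",g)
go(.637,-.130,.27,-2)
E
```

```text
0.94 [ 0.4324 -0.271   0.1422] expect [ 0.43368433 -0.27699531  0.1421577 ]
shift mm [154.4 197.9  39.3] turn -0.003 now th -2.2 tilt [ 6.e-04 -6.e-04 -1.e+00] pos [ 0.4334 -0.2768  0.3093] gap 0.454 t 19.125
```

Emit:
move_arm(increments=[30,15,20,0,0,30,45,60,0,0,30,80,105,0,0,30,115,150,0,0,30,142,182,0,0,30,154,198,20,0,30,154,198,40,0,30,154,198,40,0,30,154,198,40,0])

```text
time: 20.25
eef_pos: [0.6372, -0.1309, 0.269]
tool_rot: [-2.263, -2.177, 0.001]
wrist_force: [-0.3, -0.1, -1.8]
finger_gap: 0.453
grip_force: 19.9
```

```bash
python3 - <<'E'
from h import *
P=manip.get_image("top");S=manip.get_image("side");s=manip.observe();g=s["eef_pos"]-[0,0,.199-.031]
for n,I in(("t",P),("s",S)):
  for x in manip.pinpoint(I,"capacitor_mid")[:1]: print(n,round(x["conf"],2),onz(I,np.array(x["xy"])*[512,384],g[2]).round(4),"expect",g)
go(.637,-.130,.202,-2)
E
```

```text
s 0.53 [ 0.6307 -0.142   0.1022] expect [ 0.63748723 -0.13116394  0.10220687]
shift mm [ 1.1 -0.7 68.6] turn -0.004 now th -2.2 tilt [-5.0e-04  1.4e-03 -1.0e+00] pos [ 0.6375 -0.1311  0.2706] gap 0.452 t 20.45
```

Emit:
move_arm(increments=[30,2,0,25,0,30,2,0,45,0,30,2,0,60,0,30,2,0,66,0,30,2,0,68,0,30,2,0,68,0,30,2,0,68,0,48,2,0,68,0,87,2,0,68,0,87,2,0,68,0,87,2,0,68,0,87,2,0,68,0,87,2,0,45,0,87,2,0,10,0,87,2,0,-30,0,87,2,0,-30,0])

```text
time: 22.45
eef_pos: [0.6388, -0.1291, 0.3036]
tool_rot: [2.258, 2.174, 0.005]
wrist_force: [-0.1, 0.6, -0.4]
finger_gap: 0.997
grip_force: 0.0
```

```bash
python3 - <<'E'
from h import *
go(.481,-.058,.25,-19)
E
```

```text
shift mm [  65.2 -160.7   52.2] turn 0.294 now th -2.2 tilt [-0.0026  0.0076 -1.    ] pos [ 0.6388 -0.1291  0.3036] gap 0.997 t 22.45
```

Emit:
move_arm(increments=[87,15,-35,0,0.05,87,30,-80,0,0.13,87,48,-120,15,0.22,87,62,-150,35,0.29,87,65,-160,50,0.29,87,65,-160,50,0.29,87,65,-160,50,0.29,87,65,-160,50,0.29])

```text
time: 23.45
eef_pos: [0.4811, -0.0581, 0.2502]
tool_rot: [2.553, 1.828, 0.002]
wrist_force: [-0.3, -0.9, 0.0]
finger_gap: 1.0
grip_force: 0.0
```

```bash
python3 - <<'E'
from h import *
P=manip.get_image("top");S=manip.get_image("side")
for q in("relay_mid","capacitor_mid"):
  for n,I in(("t",P),("s",S)):
    for x in manip.pinpoint(I,q)[:1]: print(q,n,round(x["conf"],2),onz(I,np.array(x["xy"])*[512,384],Z[q]+.002*(q[0]=="c")).round(4))
a=S["frame"][170:270,190:334]; b=P["frame"][130:230,190:334]
cv2.imwrite("pics/c7.png",np.hstack([cv2.resize(a,(400,278),interpolation=2),cv2.resize(b,(400,278),interpolation=2)]))
go(.481,-.058,.186,-19)
E
```

```text
relay_mid s 0.44 [ 0.4654 -0.0592  0.014 ]
capacitor_mid t 0.61 [ 0.6435 -0.1293  0.033 ]
capacitor_mid s 0.81 [ 0.6405 -0.1321  0.033 ]
shift mm [ 0.   0.8 64. ] turn 0.004 now th -18.8 tilt [-0.e+00  5.e-04 -1.e+00] pos [ 0.4803 -0.0577  0.25  ] gap 0.997 t 23.75
```

View pics/c7.png

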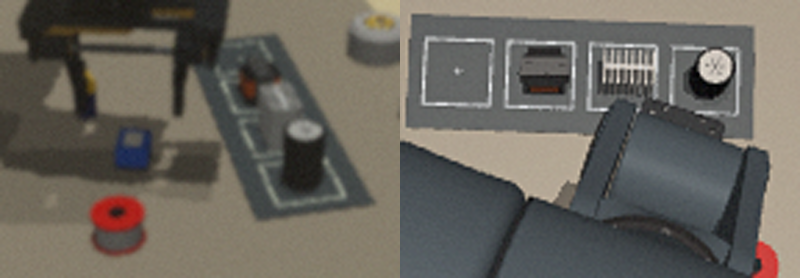

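The capacitor stands in box1. The fingers (85 and 180) are centred on the relay (134).

Emit:
move_arm(increments=[87,0,0,25,0,87,0,0,45,0,87,0,0,64,0,87,0,0,64,0,24,0,0,64,0,24,0,0,64,0,24,0,0,64,0,24,0,0,64,0,24,0,0,64,0,24,0,0,64,0,24,0,0,60,0,24,0,0,45,0,24,0,0,15,0,24,0,0,-20,0,24,0,0,-50,0,24,0,0,-50,0], newtons=15)

```text
time: 25.75
eef_pos: [0.4806, -0.0578, 0.3026]
tool_rot: [2.55, 1.826, 0.006]
wrist_force: [1.3, -0.5, -1.0]
finger_gap: 0.366
grip_force: 15.0
```

```bash
python3 - <<'E'
from h import *
go(.6457,.122,.25,-2)
E
```

```text
shift mm [223.4  98.1  53.2] turn -0.293 now th -18.8 tilt [-2.0e-04  6.3e-03 -1.0e+00] pos [ 0.4806 -0.0578  0.3026] gap 0.366 t 25.75
```

Emit:
move_arm(increments=[24,30,12,0,0,24,75,32,0,-0.07,24,120,52,0,-0.14,24,165,72,0,-0.21,24,205,90,0,-0.29,24,223,98,10,-0.29,24,223,98,40,-0.29,24,223,98,50,-0.29,24,223,98,50,-0.29,24,223,98,50,-0.29])

```text
time: 27.0
eef_pos: [0.6449, 0.1213, 0.2505]
tool_rot: [2.264, 2.177, 0.001]
wrist_force: [0.2, 0.1, -1.0]
finger_gap: 0.369
grip_force: 15.0
```

```bash
python3 - <<'E'
from h import *
S=manip.get_image("side");s=manip.observe();g=s["eef_pos"]-[0,0,.186-.014]
for x in manip.pinpoint(S,"relay_mid")[:1]: print(round(x["conf"],2),onz(S,np.array(x["xy"])*[512,384],g[2]).round(4),"expect",g)
go(.6457,.122,.189,-2)
E
```

```text
0.55 [0.6439 0.1157 0.0788] expect [0.64502296 0.12137768 0.07876299]
shift mm [ 0.5  0.5 61.9] turn -0.004 now th -2.2 tilt [ 1.e-04  2.e-03 -1.e+00] pos [0.6451 0.1215 0.2509] gap 0.363 t 27.1
```

Emit:
move_arm(increments=[24,1,0,25,0,24,1,0,45,0,24,1,0,56,0,24,1,0,59,0,24,1,0,61,0,24,1,0,61,0,24,1,0,61,0,42,1,0,61,0,87,1,0,61,0,87,1,0,61,0,87,1,0,61,0,87,1,0,61,0,87,1,0,40,0,87,1,0,0,0,87,1,0,-40,0,87,1,0,-80,0,87,0,-60,-100,0,87,0,-120,-100,0,87,0,-180,-100,0,87,0,-180,-100,0])

```text
time: 29.6
eef_pos: [0.4583, 0.1291, 0.3501]
tool_rot: [-2.258, -2.176, 0.01]
wrist_force: [1.3, 0.5, -0.6]
finger_gap: 1.003
grip_force: 0.0
```

```bash
python3 - <<'E'
from h import *
P=manip.get_image("top");S=manip.get_image("side")
for q,b in zip(list(Z)[:4],[(.6457,.1219),(.6429,.038),(.6401,-.046),(.6373,-.13)]):
  for n,I in(("t",P),("s",S)):
    for x in manip.pinpoint(I,q)[:1]: print(q,n,round(x["conf"],2),((onz(I,np.array(x["xy"])*[512,384],Z[q]+.002)[:2]-b)*1000).round(1))
a=S["frame"][160:260,240:340]; b=P["frame"][120:200,180:340]
cv2.imwrite("pics/c8.png",np.hstack([cv2.resize(a,(300,300),interpolation=2),cv2.resize(b,(500,300),interpolation=2)]))
E
```

```text
relay_mid t 0.77 [-0.2 -7.2]
relay_mid s 0.61 [-9.8  1.9]
transformer_mid t 0.73 [10.9  6.4]
transformer_mid s 0.6 [  2.4 -17.2]
heatsink_mid t 0.66 [5.  5.8]
heatsink_mid s 0.5 [-1.  -0.1]
capacitor_mid t 0.63 [ 6.6 -4.5]
capacitor_mid s 0.78 [-1.4  1.8]
```

View pics/c8.png

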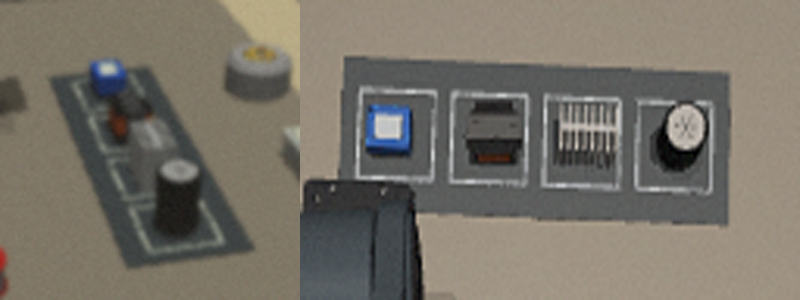

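All four parts stand upright in their boxes. The largest offset is about 6 mm: relay at column 389 against the box centre at 397, transformer 493 against 488.

```bash
python3 -c "
from h import *
print(manip.finish_job())"
```

```text
the job is handed in; nothing more can be done
None
```

The job is handed in, with no verdict returned: from the board end, the relay, transformer, heat sink and capacitor stand upright in boxes 4, 3, 2 and 1. By eye in the last pictures each is within about 6 mm of its box centre, all are let go, and the arm stayed clear of the soldering iron.

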